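# Unpack a porcelain tile for its stock sticker

## Task

Swing the lid of the wooden gift case back until it stays open by itself and let go of it. Then lift out the porcelain tile that stands on edge in the case and lay it gently (not dropped) flat near the middle of the cork mat, with the glazed face down and the back with its round foot up, ready for the stock sticker. Leave the lid open, leave the small wooden easel in the case, and leave the other porcelain and the tape roll where they are.

Things in the scene. Friction and masses are not known exactly. Their poses are not given: they have to be found in the camera images.
- case: Wooden gift case, fixed, 150 (x) x 200 (y) x 112 (z) mm, walls and floor 6 mm. Origin under its centre, z up, x from the front (robot side) to the hinge side, yaw within 0.3 rad. At x = 0 a slot 13 mm wide runs along y between two grey ribs, 12 mm thick, 22 mm above the inner floor; the tile stands in it on the inner floor, within 36 mm of mid-width. The easel lies in front of the ribs.
- lid (a joint): Angle of the case's lid, rad: 0 shut, 1.85 fully back against its stop. The hinge is almost frictionless: left alone below about 1.45 rad the lid (0.15 to 0.31 kg) falls shut, above about 1.55 rad it falls back and stays open. The lid is a board 150 x 200 x 8 mm.
- lid_hinge (a point): Point on the hinge line, mid-width, at the top of the case's far wall (case frame x = +75, z = 112.5 mm). The hinge line runs along the case's y. The point turns with the lid: its axes equal the case's when shut.
- lid_handle (a point): Centre of the lid's handle: a round brass bar 11 mm thick, 90 mm long, parallel to the hinge line, standing 35 mm above the lid's outer face on two posts at +-38 mm. With the lid shut it is 135 mm in front of the hinge line and 43 mm above it; it turns with the lid, ending up on the far side of the lid when open.
- tile: White porcelain tile 10 mm thick, 90 mm wide (y), 100 mm high (z), 0.16 to 0.32 kg. Origin at the centre of its lower edge as it stands, z up its height; its flat glazed face with the blue pattern looks to -x, its back (+x) has a round foot 34 mm across, 3 mm proud, at mid-height. It starts upright, turned like the case, glazed face to the case's front.
- tile_center (a point): Centre of the tile, 50 mm above its origin along z; axes as the tile's.
- mat: Cork mat fixed to the table, 260 (x) x 240 (y) x 6 (z) mm, origin at the centre of its underside. It may be on the robot's left or right, the case on the other side.
- easel: Dark wooden folded easel, 24 x 80 x 18 mm, loose in the front of the case, origin under its centre; stays in the case.
- beaker: White porcelain beaker, 68 mm across, 75 mm high, origin under its centre, stands on the table just beyond the mat; leave alone.
- tape_roll: Clear roll of packing tape lying flat, 90 mm across, 30 mm high, origin under its centre, on the table in front of the case; leave alone.
- gourd: White double-gourd vase, 108 mm across, 190 mm high, at the back of the table; leave alone.
- ginger_jar: Blue ginger jar, 92 mm across, 120 mm high, beyond the right side; leave alone.
- goblet: Blue footed goblet, 56 mm across, 90 mm high, beyond the left side; leave alone.
- vase: White vase, 88 mm across, 140 mm high, far left; leave alone.
- rice_bowl: Blue rice bowl, 110 mm across, 50 mm high, far right; leave alone.

How it is judged:
By the outcome, as a careful person would: the job done as asked, in the order asked, and still so for the second after the job is handed in, with the robot touching nothing.
It also fails if it takes over 58 s, if anything falls off the work surface, if the arm or the gripper's body presses on something with over 40 N, if the wrist force passes 120 N, or if a joint passes its speed limit or range.

## Robot

A 6-joint arm with a two-finger parallel gripper is mounted at the origin on the work surface. World frame = base frame: x ahead of the robot, y to its left, z up, the work surface at z = 0. Lengths are in m, angles in rad, forces in N, time in s.
With the tool pointing down it reaches from about 0.35 to 0.875 m from the base axis. Payload 4.2 kg.
Tool frame: the origin (TCP) lies midway between the tips of the shut fingers; the grasp point (between the pads) lies 19 mm behind it; z points along the fingers, y is the line along which they close (so a half turn about z gives the same grasp; the last joint's range is limited). The gripper opens to 85 mm and grips with 20 to 120 N. Pads are 22 mm wide; open, the fingers measure 114 mm over their backs; the gripper's body (76 mm by 85 mm) begins 54 mm behind the grasp point. The pads swing forward as they close: fully open they stand 13 mm farther back than shut.
Start: joints at [1.506, 0.385, 0.008, 0, -1.194, -0.259], TCP at [0.199, 0.593, 0.231] pointing down, gripper open.
Joint ranges: [-3.14, 3.14], [-1.21, 2.06], [-1.07, 1.41], [-3.16, 2.05], [-2.99, -0.16], [-3.1, 3.1]. Speed limits (rad/s): [2.79, 2.79, 3.14, 3.14, 3.14, 3.14].

## Interface

Orientations are given as a 3x3 rotation matrix whose columns are the frame's x, y, z axes.
In Python, from cell import sense, capture, robot gives the robot as it stands.
- The arm moves only by the tool step_arm, never from a script. Its argument "moves" is text: rows parted by semicolons, each of 7 numbers parted by spaces: the shift along the tool's x, y, z in m, then the turn, a rotation vector about the tool's x, y, z in rad, then the closure in counts, from 0 (fully open) to 255 (shut). In form: tx ty tz wx wy wz hand; .... A call has 1 to 12 rows; each row is the pose to reach, as a shift and turn from the pose commanded when the call began, along the tool's axes at that moment; what a row does not reach only later rows make up. A row lasts 1/10 s, in which the tool goes at most 50 mm and 8.59 degrees, less where a joint would pass 70% of its speed; a pose out of reach is approached as far as the arm can. A call with a gripper value outside its range is refused whole. The fingers move at their own pace and stop on an object; the grip force is fixed at half the most. Time passes only in rows, so rows that repeat a pose let the fingers close. It gives the time, the measured TCP pose, the force, the opening and the grip force at its end, in the units of the state.
- sense(): the state, without advancing time (a new reading comes with each control period).
- capture(name): name is "scene" or "top"; returns a dict with "img" (400x640x3 uint8, red, green, blue), "intrinsics" (3x3 intrinsics, pixels), "distortion" ([k1, k2, p1, p2, k3] as OpenCV has them; the pictures are not rectified), "R" (3x3) and "t" (3): a world point X has camera coordinates R X + t. Camera axes: x right, y down, z forward; pixel columns grow to the right and rows downward; lengths in m; the calibration is good to about 2 mm. A picture is of the moment at which its call begins. There is no depth.
- robot.job_done(): hands the job in; it is judged then, once.
The state is a dict: "t": time; "qpos": joint angles; "qd": joint speeds; "joint_torque": joint torques, N m; "tool_pos": TCP position; "tool_rot": TCP orientation; "force": force on the tool from outside, world axes, zero at the start; "torque": the same for the moment, N m; "gripper_width": opening from 0.0 (shut) to 1.0 (fully open); "gripper_force": force on a finger pad.
Only numpy, scipy, OpenCV 4.12 (cv2) and the standard library are available. Lean on these libraries where they do the work, as an engineer would, in place of code of your own. Each camera call takes 0.05 s, during which the arm holds its last target. There are 200 camera calls.

## Working session

There is one attempt and no reset: what is moved stays moved. The work goes in short steps, Python scripts to look and compute and a tool call to move; the robot and the scene stay as the last step left them, time stands still between calls to the robot, and variables do not carry over. Pictures are saved under pics/ and viewed, at most 10 in all, crops included, and the job is handed in when it is done.

Besides the shell and the picture viewer there is one more tool, called by a JSON object that holds its "api" and its "payload". step_arm: Moves the arm, as the interface text tells. Its arguments: {"type":"object","properties":{"moves":{"type":"string"}},"required":["moves"]}

```bash
ls; mkdir -p pics
python3 - <<'E'
from cell import sense,capture,robot
import cv2,numpy as np
for n in("scene","top"):
    c=capture(n); cv2.imwrite(f"pics/{n}0.png",c["img"][:,:,::-1])
    print(n,c["intrinsics"],c["distortion"],c["R"],c["t"], -np.array(c["R"]).T@c["t"])
s=sense();print(s)
E
```

```text
pics
scene [[376.47826509   0.         321.45121319]
 [  0.         376.47826509 192.01494099]
 [  0.           0.           1.        ]] [0.02127985 0.         0.         0.         0.        ] [[ 0.65089173  0.75913445  0.00740539]
 [ 0.49646638 -0.41825658 -0.76064616]
 [-0.57433535  0.49877482 -0.64912448]] [-0.37000403 -0.19743756  1.5825197 ] [ 1.24775067 -0.59101774  0.87981217]
top [[417.55508425   0.         324.5460217 ]
 [  0.         417.55508425 197.21267446]
 [  0.           0.           1.        ]] [0.01628092 0.         0.         0.         0.        ] [[-0.01021156 -0.99991598 -0.00798422]
 [-0.98923867  0.01126733 -0.14587631]
 [ 0.14595401  0.00640868 -0.98927062]] [-0.01563038  0.59332762  1.34205741] [ 0.39090436 -0.03091509  1.41408561]
{'t': 0.1, 'qpos': array([ 1.50561278e+00,  3.85483693e-01,  6.73581757e-03, -3.82857415e-04,
       -1.19400423e+00, -2.58585025e-01]), 'qd': array([ 0.00174733, -0.00379591,  0.00336372,  0.00256094, -0.00105032,
        0.00014633]), 'joint_torque': array([-5.68477808e-04, -3.93320847e+01,  1.88928580e+01,  4.19793427e+00,
       -2.62119749e-03,  7.26490697e-06]), 'tool_pos': array([0.19867883, 0.59202391, 0.23032584]), 'tool_rot': array([[ 9.47998317e-01, -3.18274973e-01, -4.82636435e-04],
       [-3.18275301e-01, -9.47996368e-01, -1.92841012e-03],
       [ 1.56227093e-04,  1.98174081e-03, -9.99998024e-01]]), 'force': array([ 0.82167168, -0.66495639, -0.16899186]), 'torque': array([ 0.00305912,  0.03335338, -0.00784182]), 'gripper_force': 0.0, 'gripper_width': 0.9951522790766655}
```

View pics/scene0.png

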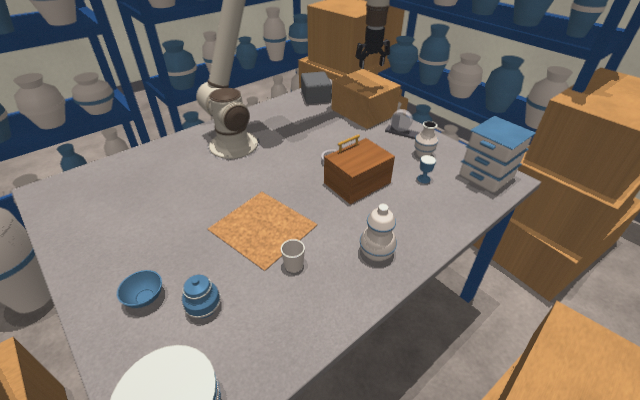

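View pics/top0.png

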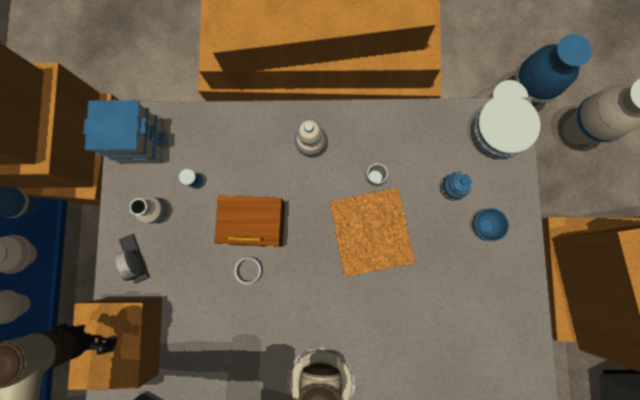

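Scene: shut case at about (358,170), handle (347,143), mat (263,228). Top: lid corners near (217,195), (283,197), (281,247), (215,245); handle near (246,240); mat centre near (372,232).

```bash
cat > h.py <<'E'
from cell import sense,capture,robot
import cv2,numpy as np
np.set_printoptions(precision=4,suppress=True)
def ray(c,uv,z):
    p=cv2.undistortPoints(np.array(uv,float).reshape(-1,1,2),c["intrinsics"],np.array(c["distortion"])).reshape(-1,2)
    R=np.array(c["R"]);o=-R.T@c["t"]
    d=np.c_[p,np.ones(len(p))]@R
    return o+d*((z-o[2])/d[:,2])[:,None]
def proj(c,X):
    return cv2.projectPoints(np.array(X,float).reshape(-1,1,3),cv2.Rodrigues(np.array(c["R"]))[0],np.array(c["t"]),c["intrinsics"],np.array(c["distortion"]))[0].reshape(-1,2)
def crop(c,u0,u1,v0,v1,k,name):
    cv2.imwrite(name,cv2.resize(c["img"][v0:v1,u0:u1,::-1],None,fx=k,fy=k,interpolation=cv2.INTER_CUBIC))
E
python3 - <<'E'
from h import *
c=capture("top")
hsv=cv2.cvtColor(c["img"],cv2.COLOR_RGB2HSV)
for n,(u0,u1,v0,v1),z in(("lid",(205,295,185,260),.1205),("mat",(320,425,180,285),.006)):
    s=hsv[v0:v1,u0:u1]; print(n,s[10,5],s[30,45])
    m=((s[...,1]>110)&(s[...,0]<25)&(s[...,2]>80)).astype(np.uint8)
    ct=max(cv2.findContours(m,cv2.RETR_EXTERNAL,cv2.CHAIN_APPROX_NONE)[0],key=cv2.contourArea)
    P=ray(c,ct.reshape(-1,2)+[u0,v0],z)[:,:2]
    r=cv2.minAreaRect(P.astype(np.float32)*1000);print(r);print(cv2.boxPoints(r))
s=hsv[225:250,210:290]; m=(s[...,0]>15)&(s[...,0]<30)&(s[...,1]>150)&(s[...,2]>120);v,u=np.nonzero(m)
print(len(u),u.min()+210,u.max()+210,v.mean()+225)
crop(c,200,300,180,260,8,"pics/lid.png")
E
```

```text
lid [ 17  40 135] [ 13 210 157]
((511.92022705078125, 217.36541748046875), (200.0425567626953, 153.3857879638672), 86.96234130859375)
[[430.0347 121.5488]
 [583.205  113.4205]
 [593.8057 313.182 ]
 [440.6354 321.3103]]
mat [ 19  41 132] [ 16 175 168]
((481.63360595703125, -177.50631713867188), (260.09954833984375, 240.10313415527344), 10.388949394226074)
[[ 332.067   -82.8746]
 [ 375.3647 -319.0416]
 [ 631.2002 -272.138 ]
 [ 587.9026  -35.971 ]]
157 222 272 238.98089171974522
```

View pics/lid.png

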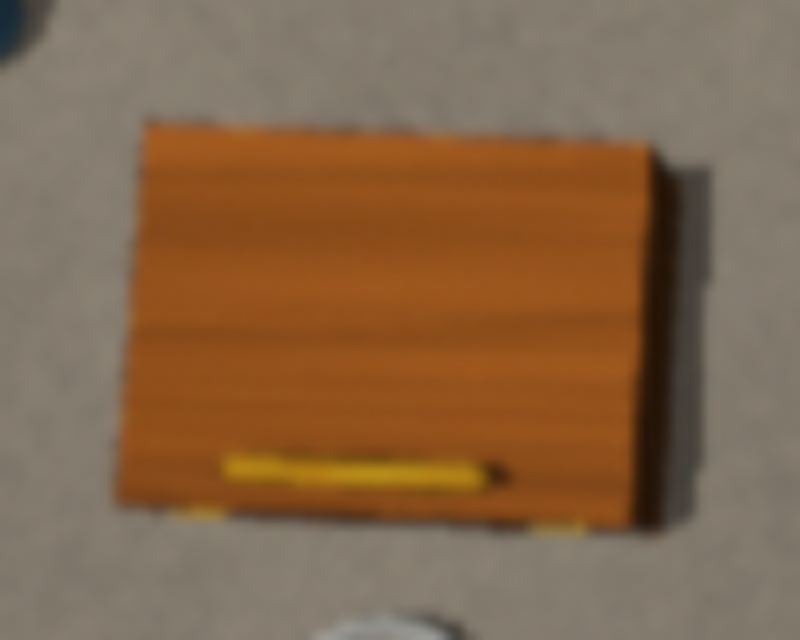

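```bash
cat >> h.py <<'E'
from scipy.spatial.transform import Rotation as Ro
cy=-.053; cx=np.array([np.cos(cy),np.sin(cy),0]); yy=np.array([-np.sin(cy),np.cos(cy),0]); zz=np.array([0,0,1.])
hinge=np.array([.5885,.2133,.1125]); C0=hinge-75e-3*cx-[0,0,.1125]
def Rt(yaxis,zaxis): return np.column_stack([np.cross(yaxis,zaxis),yaxis,zaxis])
def lidp(a): # handle centre
    th=np.arctan2(43,-135)-a; r=np.hypot(.135,.043)
    return hinge+r*(np.cos(th)*cx+np.sin(th)*zz)
def row(p,R,hand,s=None):
    s=s or sense(); R0=np.array(s["tool_rot"])
    d=R0.T@(np.array(p)-s["tool_pos"]); w=Ro.from_matrix(R0.T@R).as_rotvec()
    print(*["%.3f"%v for v in np.r_[d,w]],hand,end=";\n")
E
python3 - <<'E'
from h import *
c=capture("top")
print(proj(c,[lidp(0),lidp(0)+.045*yy,lidp(0)-.045*yy]),lidp(0))
R=Rt(-cx,-zz)
p=lidp(0)-[0,0,.019]
row(p+[0,0,.07],R,0);row(p,R,0)
E
```

```text
[[244.0435 238.5791]
 [229.1099 237.952 ]
 [258.9825 239.2083]] [0.4537 0.2205 0.1555]
0.360 0.271 0.025 0.001 -0.001 1.300 0;
0.360 0.271 0.095 0.001 -0.001 1.300 0;
```

The modelled handle (244,238.6) agrees with the picture (244.4,239).

{"api": "step_arm", "payload": {"moves": "0.36 0.271 0.025 0 0 1.3 0;0.36 0.271 0.025 0 0 1.3 0;0.36 0.271 0.025 0 0 1.3 0;0.36 0.271 0.025 0 0 1.3 0;0.36 0.271 0.025 0 0 1.3 0;0.36 0.271 0.025 0 0 1.3 0;0.36 0.271 0.025 0 0 1.3 0;0.36 0.271 0.025 0 0 1.3 0;0.36 0.271 0.025 0 0 1.3 0;0.36 0.271 0.025 0 0 1.3 0;0.36 0.271 0.025 0 0 1.3 0;0.36 0.271 0.025 0 0 1.3 0"}}

```text
t: 1.4
tool_pos: [0.4537, 0.2216, 0.2063]
tool_rot: [[-0.052, -0.999, 0.0], [-0.999, 0.052, 0.0], [-0.0, -0.0, -1.0]]
force: [-1.1, -0.5, 0.7]
gripper_width: 1.002
gripper_force: 0.0
```

Run:
```python
from h import *
s=sense(); print(s["qpos"],s["tool_pos"],s["tool_rot"])
R=Rt(-cx,-zz)
p=lidp(0)-[0,0,.019]
row(p,R,0)
c=capture("scene"); crop(c,300,430,60,220,4,"pics/pre.png")
```

```text
[ 0.7763  0.2015 -0.3196 -0.0002 -1.0495 -0.8283] [0.4537 0.2216 0.2063] [[-0.0521 -0.9986  0.    ]
 [-0.9986  0.0521  0.0002]
 [-0.0002 -0.     -1.    ]]
0.001 -0.000 0.070 -0.000 0.000 0.001 0;
```

View pics/pre.png

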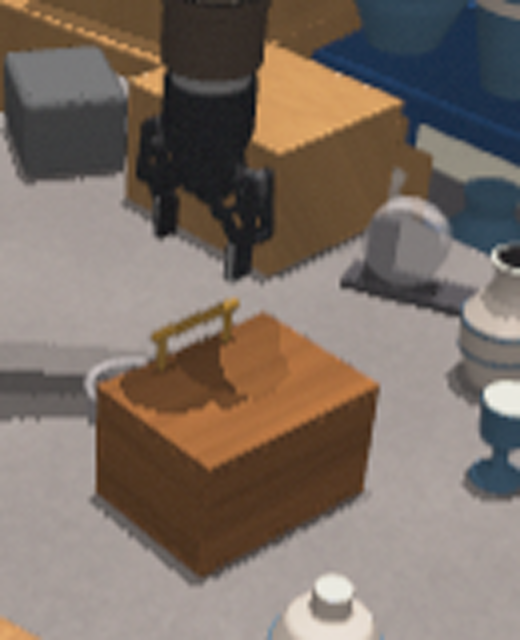

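The open fingers straddle the handle mid-bar; the lid is clear. Going down and gripping.

{"api": "step_arm", "payload": {"moves": "0.001 0 0.035 0 0 0 0;0.001 0 0.07 0 0 0 0;0.001 0 0.07 0 0 0 120;0.001 0 0.07 0 0 0 255;0.001 0 0.07 0 0 0 255;0.001 0 0.07 0 0 0 255;0.001 0 0.07 0 0 0 255;0.001 0 0.07 0 0 0 255"}}

```text
t: 2.25
tool_pos: [0.4531, 0.2206, 0.1377]
tool_rot: [[-0.053, -0.999, -0.001], [-0.999, 0.053, 0.002], [-0.002, 0.001, -1.0]]
force: [-6.7, 1.5, 6.4]
gripper_width: 0.103
gripper_force: 58.5
```

Run:
```python
from h import *
s=sense(); print(s["qpos"],s["tool_pos"],s["force"],s["gripper_width"],s["gripper_force"])
R=np.array(s["tool_rot"]); p0=s["tool_pos"]
for a in np.linspace(0,1.78,23)[1:]: row(p0+lidp(a)-lidp(0),R,255,s)
```

```text
[ 0.7748  0.2743 -0.4165 -0.002  -0.8793 -0.827 ] [0.4531 0.2206 0.1377] [-6.6715  1.5081  6.3834] 0.10296692954810178 58.48857879638672
-0.000 -0.004 -0.011 0.000 0.000 0.000 255;
-0.000 -0.009 -0.021 0.000 0.000 0.000 255;
-0.000 -0.014 -0.031 0.000 0.000 0.000 255;
-0.000 -0.021 -0.041 0.000 0.000 0.000 255;
-0.000 -0.028 -0.050 0.000 0.000 0.000 255;
-0.000 -0.036 -0.058 0.000 0.000 0.000 255;
-0.000 -0.044 -0.066 0.000 0.000 0.000 255;
-0.000 -0.053 -0.073 0.000 0.000 0.000 255;
-0.000 -0.063 -0.079 0.000 0.000 0.000 255;
-0.000 -0.073 -0.084 0.000 0.000 0.000 255;
-0.000 -0.083 -0.089 0.000 0.000 0.000 255;
-0.000 -0.094 -0.093 0.000 0.000 0.000 255;
-0.000 -0.105 -0.096 0.000 0.000 0.000 255;
-0.000 -0.117 -0.098 0.000 0.000 0.000 255;
-0.000 -0.128 -0.099 0.000 0.000 0.000 255;
-0.000 -0.139 -0.099 0.000 0.000 0.000 255;
-0.000 -0.151 -0.098 0.000 0.000 0.000 255;
-0.000 -0.162 -0.096 0.000 0.000 0.000 255;
-0.000 -0.173 -0.093 0.000 0.000 0.000 255;
-0.000 -0.184 -0.090 0.000 0.000 0.000 255;
-0.000 -0.195 -0.086 0.000 0.000 0.000 255;
-0.000 -0.205 -0.080 0.000 0.000 0.000 255;
```

{"api": "step_arm", "payload": {"moves": "0 -0.004 -0.011 0 0 0 255;0 -0.009 -0.021 0 0 0 255;0 -0.014 -0.031 0 0 0 255;0 -0.021 -0.041 0 0 0 255;0 -0.028 -0.05 0 0 0 255;0 -0.036 -0.058 0 0 0 255;0 -0.044 -0.066 0 0 0 255;0 -0.053 -0.073 0 0 0 255;0 -0.063 -0.079 0 0 0 255;0 -0.073 -0.084 0 0 0 255;0 -0.083 -0.089 0 0 0 255;0 -0.083 -0.089 0 0 0 255"}}

```text
t: 3.45
tool_pos: [0.5378, 0.2163, 0.2294]
tool_rot: [[-0.052, -0.999, 0.004], [-0.999, 0.052, 0.002], [-0.003, -0.004, -1.0]]
force: [-5.7, 0.8, 10.9]
gripper_width: 0.102
gripper_force: 61.6
```

Run:
```python
from h import *
s=sense(); print(s["qpos"],s["tool_pos"],s["tool_pos"]-lidp(.89),s["force"],s["torque"],s["gripper_width"],s["gripper_force"])
```

```text
[ 0.662   0.3068 -0.1135  0.0007 -1.1457 -0.7148] [0.5378 0.2163 0.2294] [ 0.0008  0.0003 -0.0151] [-5.6911  0.7753 10.8993] [ 0.3321  1.4036 -0.022 ] 0.10183973670759146 61.60515010356903
```

{"api": "step_arm", "payload": {"moves": "0 -0.011 -0.004 0 0 0 255;0 -0.022 -0.007 0 0 0 255;0 -0.034 -0.009 0 0 0 255;0 -0.045 -0.01 0 0 0 255;0 -0.056 -0.01 0 0 0 255;0 -0.068 -0.009 0 0 0 255;0 -0.079 -0.007 0 0 0 255;0 -0.09 -0.004 0 0 0 255;0 -0.101 -0.001 0 0 0 255;0 -0.112 0.003 0 0 0 255;0 -0.118 0.006 0 0 0 255;0 -0.118 0.006 0 0 0 255"}}

```text
t: 4.65
tool_pos: [0.6562, 0.2098, 0.2191]
tool_rot: [[-0.053, -0.999, 0.002], [-0.999, 0.053, 0.001], [-0.001, -0.002, -1.0]]
force: [0.8, 3.6, 4.4]
gripper_width: 0.107
gripper_force: 63.7
```

Run:
```python
from h import *
s=sense(); print(s["qpos"],s["tool_pos"],s["tool_pos"]-lidp(1.74),s["force"],s["torque"],s["gripper_width"],s["gripper_force"])
c=capture("scene"); crop(c,310,440,80,220,4,"pics/open.png")
```

```text
[ 0.5438  0.5009  0.1641  0.0005 -1.2316 -0.5973] [0.6562 0.2098 0.2191] [ 0.0027 -0.     -0.0192] [0.756  3.5686 4.3678] [ 1.1058 -0.1016 -0.0206] 0.10748574336391546 63.74832272529602
```

View pics/open.png

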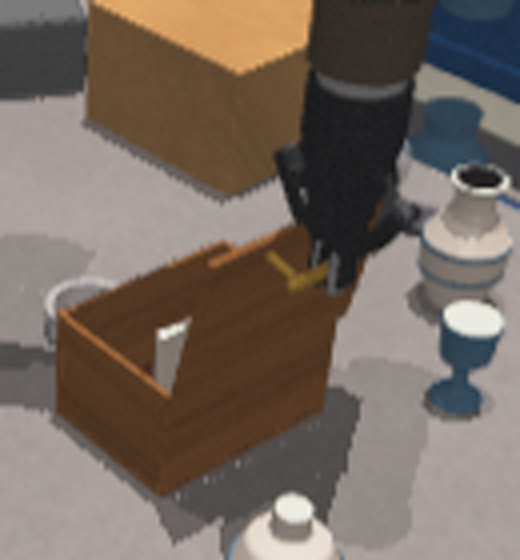

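The lid is past vertical (about 1.74 rad), the tile edge shows in the case near crop (172,330). Release with a partial opening and withdraw upward.

{"api": "step_arm", "payload": {"moves": "0 0 0 0 0 0 195;0 0 0 0 0 0 190;0 -0.003 0 0 0 0 185;0 -0.004 -0.01 0 0 0 185;0 -0.004 -0.04 0 0 0 185;0 -0.004 -0.08 0 0 0 185;0 -0.004 -0.12 0 0 0 100;0 0.05 -0.12 0 0 0 0;0 0.1 -0.12 0 0 0 0;-0.05 0.15 -0.12 0 0 0 0;-0.1 0.15 -0.12 0 0 0 0;-0.15 0.15 -0.12 0 0 0 0"}}

```text
t: 5.9
tool_pos: [0.5112, 0.3496, 0.3421]
tool_rot: [[-0.053, -0.999, 0.002], [-0.999, 0.053, 0.002], [-0.002, -0.002, -1.0]]
force: [2.0, 0.1, 0.2]
gripper_width: 0.998
gripper_force: 0.0
```

Run:
```python
from h import *
s=sense(); print(s["qpos"],s["tool_pos"],s["force"],s["gripper_width"])
c=capture("top"); crop(c,205,305,180,260,8,"pics/top_open.png")
```

```text
[ 0.8609  0.3235  0.1892  0.0004 -1.434  -0.9139] [0.5112 0.3496 0.3421] [1.9884 0.1333 0.2136] 0.9983425577798355
```

View pics/top_open.png

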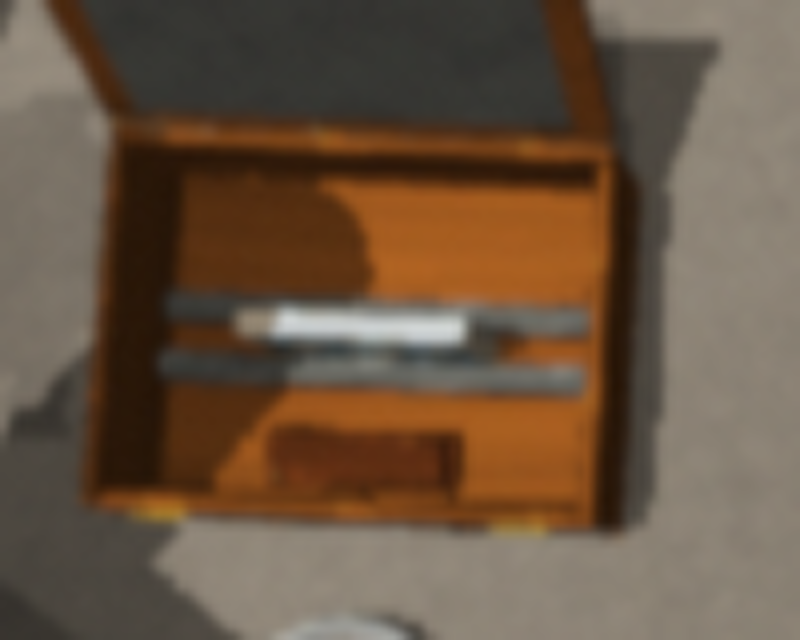

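Lid is open; tile's top edge spans crop (237,322)–(468,328), i.e. full-image (234.6,220.3)–(263.5,221); easel lies in front at crop (362,460). Locate the tile and fit the arm's kinematics for the later tilted pose.

```bash
cat > kin.py <<'E'
import numpy as np
from scipy.optimize import least_squares
D=[([1.5056,.3855,.0067,-.0004,-1.194,-.2586],[.1987,.5920,.2303]),([.7763,.2015,-.3196,-.0002,-1.0495,-.8283],[.4537,.2216,.2063]),
([.7748,.2743,-.4165,-.002,-.8793,-.827],[.4531,.2206,.1377]),([.662,.3068,-.1135,.0007,-1.1457,-.7148],[.5378,.2163,.2294]),
([.5438,.5009,.1641,.0005,-1.2316,-.5973],[.6562,.2098,.2191]),([.8609,.3235,.1892,.0004,-1.434,-.9139],[.5112,.3496,.3421])]
def wr(x,q): # planar: x fwd, z up
    h,L2,L3,off,Lt=x; f=q[1]-q[2]
    return h,L2,L3,off,Lt,f
def res(x):
    r=[]
    for q,p in D:
        h,L2,L3,off,Lt,d=x; ph=q[1]-q[2]
        F=L2*np.sin(q[1])+L3*np.cos(ph)+off*np.sin(ph); Z=h+L2*np.cos(q[1])-L3*np.sin(ph)+off*np.cos(ph)-Lt
        c,s=np.cos(q[0]),np.sin(q[0]); r+=[F*c+d*s-p[0],F*s-d*c-p[1],Z-p[2]]
    return np.array(r)
E
python3 - <<'E'
from h import *
import kin
from scipy.optimize import least_squares
c=capture("top")
E_=ray(c,[[234.6,220.3],[263.5,221.0]],.106); print(E_,E_.mean(0)-C0, np.linalg.norm(E_[0]-E_[1]))
r=least_squares(kin.res,[.4,.4,.4,0,.3,.16],x_scale=.1); print(r.x,abs(r.fun).max()); print(np.linalg.svd(r.jac)[1])
# z ambiguous (h-Lt)
E
```

```text
[[0.5137 0.2611 0.106 ]
 [0.5105 0.1702 0.106 ]] [-0.0015 -0.0016  0.106 ] 0.0909704654262389
[-0.2374  0.5643  0.4229 -0.0011 -0.1023  0.1598] 0.0010427059725858223
[4.8351 2.534  2.4495 0.4093 0.1819 0.    ]
```

Run:
```python
from h import *
R=Rt(-cx,-zz)
for z in (.2,.082): row([.5121,.2157,z],R,0)
```

```text
0.138 -0.007 0.138 0.001 -0.000 0.005 0;
0.138 -0.007 0.256 0.001 -0.000 0.005 0;
```

{"api": "step_arm", "payload": {"moves": "0.05 -0.003 0.04 0 0 0.005 0;0.1 -0.005 0.08 0 0 0.005 0;0.138 -0.007 0.11 0 0 0.005 0;0.138 -0.007 0.15 0 0 0.005 0;0.138 -0.007 0.19 0 0 0.005 0;0.138 -0.007 0.23 0 0 0.005 0;0.138 -0.007 0.256 0 0 0.005 0;0.138 -0.007 0.256 0 0 0.005 100;0.138 -0.007 0.256 0 0 0.005 180;0.138 -0.007 0.256 0 0 0.005 255;0.138 -0.007 0.256 0 0 0.005 255;0.138 -0.007 0.256 0 0 0.005 255"}}

```text
t: 7.2
tool_pos: [0.5133, 0.2117, 0.0848]
tool_rot: [[-0.058, -0.998, 0.002], [-0.998, 0.058, 0.002], [-0.002, -0.002, -1.0]]
force: [-0.6, 0.2, 0.2]
gripper_width: 0.15
gripper_force: 0.0
```

Run:
```python
from h import *
s=sense(); print(s["qpos"],s["tool_pos"],s["force"],s["torque"],s["gripper_width"],s["gripper_force"])
```

```text
[ 0.6831  0.4172 -0.3558  0.0001 -0.7949 -0.741 ] [0.5133 0.2117 0.0848] [-0.6496  0.1846  0.2186] [-0.0525 -0.0121 -0.0017] 0.14972936628302796 0.0
```

{"api": "step_arm", "payload": {"moves": "0 0 0 0 0 0 255;0 0 0 0 0 0 255;0 0 0 0 0 0 255;0 0 -0.005 0 0 0 255;0 0 -0.02 0 0 0 255;0 0 -0.05 0 0 0 255;0 0 -0.09 0 0 0 255;0 0 -0.13 0 0 0 255;0 0 -0.17 0 0 0 255;0 0 -0.17 0 0 0 255"}}

```text
t: 8.2
tool_pos: [0.5152, 0.2125, 0.2596]
tool_rot: [[-0.057, -0.998, 0.011], [-0.998, 0.057, 0.006], [-0.007, -0.01, -1.0]]
force: [0.9, 0.3, -0.6]
gripper_width: 0.101
gripper_force: 59.6
```

Run:
```python
from h import *
s=sense(); print(s["qpos"],s["tool_pos"],s["force"],s["torque"],s["gripper_width"],s["gripper_force"])
```

```text
[ 0.683   0.2439 -0.1242  0.0021 -1.1905 -0.741 ] [0.5152 0.2125 0.2596] [ 0.9053  0.2829 -0.6177] [ 0.0247 -0.0531 -0.0061] 0.10120861994477981 59.55535590648651
```

```bash
cat >> h.py <<'E'
m=np.array([.4816,-.1775,0]); ps=np.radians(-80); u=np.array([np.cos(ps),np.sin(ps),0])
def pose(b): # b pitch below horizontal, rad
    return Rt(-(np.sin(b)*u+np.cos(b)*zz), np.cos(b)*u-np.sin(b)*zz)
def tip(b,d,dz): # TCP when tile bottom edge is d ahead of mat centre, dz above mat
    R=pose(b); return m+d*u+(.006+dz)*zz-.078*R[:,2]
E
python3 - <<'E'
from h import *
b=np.pi/2
row(tip(b,.03,.12),pose(b),255)
E
```

```text
0.421 0.005 0.053 -0.004 0.013 1.339 255;
```

{"api": "step_arm", "payload": {"moves": "0.03 0 0 0 0 0.1 255;0.07 0 0 0 0 0.24 255;0.12 0 0 0 0 0.38 255;0.165 0 0 0 0 0.53 255;0.21 0.002 0 0 0 0.67 255;0.255 0.003 0 0 0 0.81 255;0.3 0.004 0 0 0 0.95 255;0.345 0.005 0.01 0 0 1.09 255;0.39 0.005 0.025 0 0 1.22 255;0.421 0.005 0.04 0 0.01 1.34 255;0.421 0.005 0.053 0 0.01 1.34 255;0.421 0.005 0.053 0 0.01 1.34 255"}}

```text
t: 9.4
tool_pos: [0.4805, -0.2091, 0.1966]
tool_rot: [[-0.985, -0.169, -0.014], [-0.169, 0.986, -0.005], [0.015, -0.002, -1.0]]
force: [-0.8, 0.2, -3.0]
gripper_width: 0.105
gripper_force: 59.5
```

Run:
```python
from h import *
s=sense(); print(s["qpos"],s["tool_pos"],s["force"],s["torque"],s["gripper_width"],s["gripper_force"])
for b in (75,60,45): row(tip(np.radians(b),.05,.06),pose(np.radians(b)),255)
```

```text
[-0.0971  0.2486 -0.2856  0.0068 -1.0502 -1.3071] [ 0.4805 -0.2091  0.1966] [-0.8119  0.2403 -2.9798] [0.0086 0.0332 0.0242] 0.10513568056745072 59.47812080383301
-0.007 0.001 0.055 0.260 -0.015 -0.003 255;
-0.007 0.020 0.063 0.522 -0.016 -0.001 255;
-0.008 0.036 0.075 0.783 -0.016 0.001 255;
```

{"api": "step_arm", "payload": {"moves": "-0.002 0 0.01 0.13 0 0 255;-0.004 0.001 0.02 0.26 -0.01 0 255;-0.006 0.01 0.03 0.39 -0.015 0 255;-0.007 0.02 0.045 0.522 -0.016 0 255;-0.007 0.028 0.06 0.65 -0.016 0 255;-0.008 0.036 0.075 0.783 -0.016 0 255;-0.008 0.036 0.075 0.783 -0.016 0 255;-0.008 0.036 0.075 0.783 -0.016 0 255"}}

```text
t: 10.2
tool_pos: [0.4831, -0.1705, 0.1223]
tool_rot: [[-0.983, -0.13, 0.131], [-0.185, 0.693, -0.697], [-0.0, -0.709, -0.705]]
force: [0.4, -0.5, -2.8]
gripper_width: 0.102
gripper_force: 59.9
```

Run:
```python
from h import *
s=sense(); print(s["qpos"],s["tool_pos"],s["tool_rot"],s["force"],s["torque"],s["gripper_width"],s["gripper_force"])
b=np.radians(45)
for dz in (.02,.005,0): row(tip(b,.05,dz),pose(b),255)
for n,w in(("scene",(200,420,100,270)),):
    c=capture(n); crop(c,*w,3.5,f"pics/tilt_{n}.png")
```

```text
[ 0.1726  0.3247 -0.9709  1.3194 -0.8218 -2.7622] [ 0.4831 -0.1705  0.1223] [[-0.9828 -0.1299  0.1314]
 [-0.1847  0.6927 -0.6971]
 [-0.0005 -0.7094 -0.7048]] [ 0.4368 -0.5437 -2.8398] [ 1.8387  0.4373 -0.0936] 0.10183159179585012 59.93032157421112
0.003 0.028 0.030 -0.003 0.008 0.008 255;
0.003 0.039 0.041 -0.003 0.008 0.008 255;
0.003 0.042 0.044 -0.003 0.008 0.008 255;
```

View pics/tilt_scene.png

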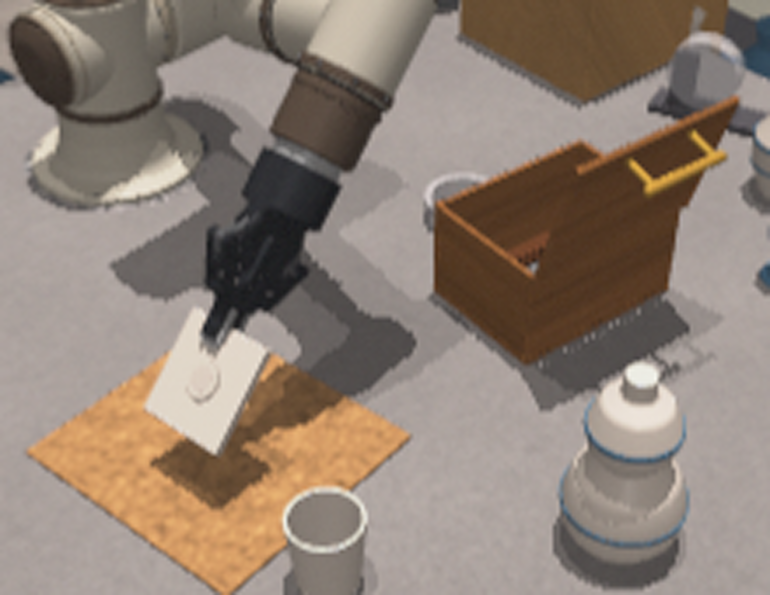

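The tile is held back-up, foot visible at crop (203,380), over the mat; lid open and easel still in the case. Joint 3 nears its limit, so I'll check the lowering path first.

```bash
cat > plan.py <<'E'
from h import *
from scipy.optimize import least_squares
import kin
x=least_squares(kin.res,[.4,.4,.4,0,.3,.16],x_scale=.1).x
s=sense(); q=s["qpos"]; ph=q[1]-q[2]; _,L2,L3,off,_,d=x; hL=x[0]-x[4]
F=L2*np.sin(q[1])+L3*np.cos(ph); Zr=L2*np.cos(q[1])-L3*np.sin(ph)
z=s["tool_rot"][:,2]
# wrist = TCP-Lt*z ; height: hL+Lt+Zr = TCPz-Lt*z[2]
Lt=(s["tool_pos"][2]-hL-Zr)/(1+z[2]); h=hL+Lt
def j23(p,R,Lt=Lt):
    w=p-Lt*R[:,2]; F=np.sqrt(w[0]**2+w[1]**2-d**2); Z=w[2]-h; D=np.hypot(F,Z)
    e=np.arccos((L2**2+D*D-L3**2)/(2*L2*D))+np.arctan2(Z,F)
    el=np.arccos((L2**2+L3**2-D*D)/(2*L2*L3)); j2=np.pi/2-e; ph=-(e-(np.pi-el)); return j2,j2-ph,w
L=.1;T=.0145
def slide(b,al,sv,P,w,rec):
    R=pose(b); E=P+L*(-np.cos(al)*u+np.sin(al)*zz); t=E+sv*R[:,2]
    return t-w/2*R[:,1]+rec*R[:,2],R,(t+T*R[:,1])[2]-.006
E
python3 - <<'E'
from plan import *
print("Lt,h",Lt,h,"wrist check F",F,np.sqrt(((s['tool_pos']-Lt*z)[:2]**2).sum()-d*d), j23(s["tool_pos"],s["tool_rot"])[:2])
for b0 in(45,52,60):
  for dd,dx in((.05,0),(.07,0),(.06,.025)):
    P=m+dd*u+np.array([dx,0,.006]); b=np.radians(b0)
    o=[]
    for al,sv,bb in((b0,22,b0),(30,15,b0),(15,8,60),(5,1,65)):
        p,R,cl=slide(np.radians(bb),np.radians(al),sv/1e3,P,.035 if al<b0 else .01,.003 if al<b0 else 0)
        o+=[round(j23(p,R)[1],3),round(cl*1e3,1)]
    print(b0,dd,dx,o)
E
```

```text
Lt,h 0.44197537028251166 0.3068361624310974 wrist check F 0.2961613200820053 0.4179508037821718 (np.float64(0.43584181018978296), np.float64(-0.6960471786781599))
45 0.05 0 [np.float64(-0.729), np.float64(44.9), np.float64(-0.729), np.float64(29.1), np.float64(-0.72), np.float64(11.7), np.float64(-0.712), np.float64(1.7)]
45 0.07 0 [np.float64(-0.735), np.float64(44.9), np.float64(-0.736), np.float64(29.1), np.float64(-0.717), np.float64(11.7), np.float64(-0.707), np.float64(1.7)]
45 0.06 0.025 [np.float64(-0.672), np.float64(44.9), np.float64(-0.672), np.float64(29.1), np.float64(-0.657), np.float64(11.7), np.float64(-0.648), np.float64(1.7)]
52 0.05 0 [np.float64(-0.717), np.float64(52.5), np.float64(-0.725), np.float64(29.3), np.float64(-0.72), np.float64(11.7), np.float64(-0.712), np.float64(1.7)]
52 0.07 0 [np.float64(-0.716), np.float64(52.5), np.float64(-0.727), np.float64(29.3), np.float64(-0.717), np.float64(11.7), np.float64(-0.707), np.float64(1.7)]
52 0.06 0.025 [np.float64(-0.656), np.float64(52.5), np.float64(-0.666), np.float64(29.3), np.float64(-0.657), np.float64(11.7), np.float64(-0.648), np.float64(1.7)]
60 0.05 0 [np.float64(-0.68), np.float64(60.3), np.float64(-0.707), np.float64(29.8), np.float64(-0.72), np.float64(11.7), np.float64(-0.712), np.float64(1.7)]
60 0.07 0 [np.float64(-0.674), np.float64(60.3), np.float64(-0.703), np.float64(29.8), np.float64(-0.717), np.float64(11.7), np.float64(-0.707), np.float64(1.7)]
60 0.06 0.025 [np.float64(-0.617), np.float64(60.3), np.float64(-0.644), np.float64(29.8), np.float64(-0.657), np.float64(11.7), np.float64(-0.648), np.float64(1.7)]
```

```bash
cat > kin.py <<'E'
import numpy as np
from scipy.optimize import least_squares
from scipy.spatial.transform import Rotation as Ro
D=[([1.5056,.3855,.0067,-.0004,-1.194,-.2586],[.1987,.5920,.2303]),([.7763,.2015,-.3196,-.0002,-1.0495,-.8283],[.4537,.2216,.2063]),
([.7748,.2743,-.4165,-.002,-.8793,-.827],[.4531,.2206,.1377]),([.662,.3068,-.1135,.0007,-1.1457,-.7148],[.5378,.2163,.2294]),
([.5438,.5009,.1641,.0005,-1.2316,-.5973],[.6562,.2098,.2191]),([.8609,.3235,.1892,.0004,-1.434,-.9139],[.5112,.3496,.3421]),
([.683,.2439,-.1242,.0021,-1.1905,-.741],[.5152,.2125,.2596]),([-.0971,.2486,-.2856,.0068,-1.0502,-1.3071],[.4805,-.2091,.1966]),
([.1726,.3247,-.9709,1.3194,-.8218,-2.7622],[.4831,-.1705,.1223])]
def fk(x,q):
    h,L2,L3,off,Lt,d,a1=x
    A=Ro.from_euler('z',q[0]); B=A*Ro.from_euler('y',q[1]); C=A*Ro.from_euler('y',q[1]-q[2])
    T=C*Ro.from_euler('x',x4*q[3])*Ro.from_euler('y',-q[4])
    return A.apply([a1,-d,h])+B.apply([0,0,L2])+C.apply([L3,0,off])+T.apply([Lt,0,0]), T
x4=1
def fit():
    f=lambda x:np.concatenate([fk(x,q)[0]-p for q,p in D])
    return least_squares(f,[.4,.45,.45,0,.3,.16,0],x_scale=.1)
E
python3 - <<'E'
import kin; import numpy as np
np.set_printoptions(precision=4,suppress=True)
for kin.x4 in(1,-1):
    r=kin.fit(); print(kin.x4,r.x,abs(r.fun).max(),np.linalg.svd(r.jac)[1]); print(kin.fk(r.x,kin.D[-1][0])[1].as_matrix()[:,0])
E
```

```text
1 [-0.3145  0.5768  0.2201 -0.0186 -0.1052  0.1618  0.19  ] 0.0537319783841432 [5.8744 4.2395 3.0065 0.812  0.7463 0.4835 0.1693]
[-0.1123  0.7005 -0.7048]
-1 [-0.1271  0.6092  0.2657  0.0326  0.1422  0.1588  0.1179] 0.03708235661874554 [5.8744 4.2395 3.0065 0.812  0.7463 0.4835 0.1693]
[ 0.1314 -0.6971 -0.7048]
```

```bash
sed -i "s/\[a1,-d,h\]/[a1,0,h]/; s/\[Lt,0,0\]/[Lt,-d,0]/; s/^x4=1/x4=-1/" kin.py
cat > plan.py <<'E'
from h import *
import kin
from scipy.optimize import least_squares
X=kin.fit().x
_,T0=kin.fk(X,kin.D[-1][0])
s=sense(); 
# tool x axis vs T: R = T * Rx(k*j6+c) * const
def full(q,A): p,T=kin.fk(X,q); return p,(T*Ro.from_euler('x',-q[5])*A).as_matrix()
A=(kin.fk(X,s["qpos"])[1]*Ro.from_euler('x',-s["qpos"][5])).inv()*Ro.from_matrix(s["tool_rot"])
def ik(p,R,q0):
    f=lambda q:(lambda P,M:np.r_[P-p,.3*Ro.from_matrix(M.T@R).as_rotvec()])(*full(q,A))
    r=least_squares(f,q0); return r.x,abs(r.fun).max()
L=.1;T=.0145
def slide(b,al,sv,P,w,rec):
    R=pose(b); E=P+L*(-np.cos(al)*u+np.sin(al)*zz); t=E+sv*R[:,2]
    return t-w/2*R[:,1]+rec*R[:,2],R,(t+T*R[:,1])[2]-.006
E
python3 - <<'E'
from plan import *
r=kin.fit(); print(r.x,abs(r.fun).max())
M=full([.683,.2439,-.1242,.0021,-1.1905,-.741],A)[1]; print(M)
for b0 in(45,55):
  for dd,dx in((.05,0),(.05,.02)):
    P=m+dd*u+np.array([dx,0,.006]); q=s["qpos"]
    for al,sv,bb in((b0,22,b0),(30,15,b0),(15,8,60),(5,1,65)):
        p,R,cl=slide(np.radians(bb),np.radians(al),sv/1e3,P,.035 if al<b0 else .01,.003 if al<b0 else 0)
        q,e=ik(p,R,q); print(b0,dx,al,q,round(e,4),round(cl*1e3,1))
E
```

```text
[ 0.1609  0.5646  0.4218 -0.      0.2977  0.1598  0.0001] 4.9927385153747394e-05
[[-0.0572 -0.9983  0.0107]
 [-0.9983  0.0572  0.0062]
 [-0.0068 -0.0103 -0.9999]]
45 0 45 [ 0.0818  0.4299 -1.0174  1.5394 -0.7816 -2.9666] 0.0 44.9
45 0 30 [ 0.1026  0.447  -1.0243  1.543  -0.7832 -3.0008] 0.0 29.1
45 0 15 [ 0.0442  0.4099 -0.9944  1.4117 -0.526  -2.808 ] 0.0 11.7
45 0 5 [ 0.0283  0.4155 -0.9844  1.351  -0.4427 -2.7381] 0.0 1.7
45 0.02 45 [ 0.0888  0.4509 -0.9727  1.5088 -0.7836 -2.9331] 0.0 44.9
45 0.02 30 [ 0.1087  0.4672 -0.9797  1.5124 -0.7849 -2.9661] 0.0 29.1
45 0.02 15 [ 0.0612  0.4326 -0.9474  1.3554 -0.5335 -2.762 ] 0.0 11.7
45 0.02 5 [ 0.0507  0.4387 -0.9352  1.2788 -0.4533 -2.6824] 0.0 1.7
55 0 55 [ 0.0289  0.3622 -0.9677  1.3715 -0.6175 -2.7216] 0.0 55.6
55 0 30 [ 0.0544  0.3963 -0.9942  1.4324 -0.6125 -2.8267] 0.0 29.4
55 0 15 [ 0.0442  0.4099 -0.9944  1.4117 -0.526  -2.808 ] 0.0 11.7
55 0 5 [ 0.0283  0.4155 -0.9844  1.351  -0.4427 -2.7381] 0.0 1.7
55 0.02 55 [ 0.0408  0.3869 -0.9216  1.3318 -0.625  -2.6869] 0.0 55.6
55 0.02 30 [ 0.0667  0.4194 -0.9482  1.389  -0.6185 -2.7883] 0.0 29.4
55 0.02 15 [ 0.0612  0.4326 -0.9474  1.3554 -0.5335 -2.762 ] 0.0 11.7
55 0.02 5 [ 0.0507  0.4387 -0.9352  1.2788 -0.4533 -2.6824] 0.0 1.7
```

Kinematics now fit to 0.05 mm and the path is inside all ranges. Lower toward contact at a 50° pitch.

```bash
cat >> plan.py <<'E'
b0=np.radians(50); P=m+.05*u+np.array([.01,0,.006])
E
python3 - <<'E'
from plan import *
for dz in(.03,.008,.004,0):
    p,R,_=slide(b0,b0,.022,P+[0,0,dz],.01,0); row(p,R,255,s)
E
```

```text
-0.006 0.010 0.025 -0.089 0.007 0.003 255;
-0.006 0.025 0.041 -0.089 0.007 0.003 255;
-0.006 0.028 0.044 -0.089 0.007 0.003 255;
-0.006 0.031 0.046 -0.089 0.007 0.003 255;
```

{"api": "step_arm", "payload": {"moves": "-0.003 0.005 0.012 -0.045 0.004 0.002 255;-0.006 0.01 0.025 -0.089 0.007 0.003 255;-0.006 0.018 0.033 -0.089 0.007 0.003 255;-0.006 0.025 0.041 -0.089 0.007 0.003 255;-0.006 0.027 0.043 -0.089 0.007 0.003 255;-0.006 0.028 0.044 -0.089 0.007 0.003 255;-0.006 0.028 0.044 -0.089 0.007 0.003 255;-0.006 0.028 0.044 -0.089 0.007 0.003 255"}}

```text
t: 11.05
tool_pos: [0.4933, -0.1826, 0.0749]
tool_rot: [[-0.985, -0.128, 0.114], [-0.171, 0.754, -0.634], [-0.005, -0.644, -0.765]]
force: [0.5, 0.1, -1.6]
gripper_width: 0.104
gripper_force: 59.9
```

{"api": "step_arm", "payload": {"moves": "0 0.001 0.001 0 0 0 255;0 0.002 0.002 0 0 0 255;0 0.002 0.002 0 0 0 255"}}

```text
t: 11.35
tool_pos: [0.4927, -0.1824, 0.0713]
tool_rot: [[-0.985, -0.129, 0.113], [-0.171, 0.754, -0.634], [-0.004, -0.644, -0.765]]
force: [0.1, 0.6, -2.0]
gripper_width: 0.102
gripper_force: 59.9
```

{"api": "step_arm", "payload": {"moves": "0 0.001 0.001 0 0 0 255;0 0.001 0.001 0 0 0 255"}}

```text
t: 11.55
tool_pos: [0.4927, -0.1823, 0.0698]
tool_rot: [[-0.985, -0.129, 0.113], [-0.171, 0.754, -0.634], [-0.004, -0.644, -0.765]]
force: [0.2, -0.4, -2.2]
gripper_width: 0.106
gripper_force: 59.9
```

{"api": "step_arm", "payload": {"moves": "0 0.001 0.001 0 0 0 255;0 0.001 0.001 0 0 0 255"}}

```text
t: 11.75
tool_pos: [0.493, -0.1824, 0.0693]
tool_rot: [[-0.985, -0.128, 0.114], [-0.171, 0.753, -0.635], [-0.005, -0.645, -0.764]]
force: [-1.7, 2.2, 3.9]
gripper_width: 0.102
gripper_force: 60.9
```

{"api": "step_arm", "payload": {"moves": "0 0.001 0.001 0 0 0 255;0 0.001 0.001 0 0 0 255"}}

```text
t: 11.95
tool_pos: [0.4933, -0.1825, 0.069]
tool_rot: [[-0.985, -0.127, 0.115], [-0.172, 0.752, -0.637], [-0.006, -0.647, -0.762]]
force: [-4.2, 4.9, 8.6]
gripper_width: 0.101
gripper_force: 61.9
```

Contact at z≈0.069, as planned. Open slowly while keeping the lower finger under the tile.

{"api": "step_arm", "payload": {"moves": "0 -0.001 -0.001 0 0 0 255;0 -0.001 -0.001 0 0 0 226;0 -0.002 -0.001 0 0 0 214;0 -0.004 -0.001 0 0 0 202;0 -0.006 0 0 0 0 190;0 -0.008 0 0 0 0 178;0 -0.01 0.001 0 0 0 166;0 -0.012 0.002 0 0 0 155;0 -0.012 0.002 0 0 0 155"}}

```text
t: 12.85
tool_pos: [0.4944, -0.1928, 0.0734]
tool_rot: [[-0.985, -0.128, 0.113], [-0.17, 0.754, -0.634], [-0.004, -0.644, -0.765]]
force: [-0.3, 0.4, -1.4]
gripper_width: 0.393
gripper_force: 0.4
```

Run:
```python
from plan import *
print(s["tool_pos"],s["force"],s["gripper_width"]); w=.085*s["gripper_width"]
N=23
for k in range(1,N+1):
    f=k/N; al=np.radians(50+(5-50)*f); sv=.020*(1-f)+.001; b=np.radians(50+15*max(0,(f-.5)/.5))
    p,R,cl=slide(b,al,sv,P,w,.003); 
    if k in(1,5,9,12,15,18,20,21,22,23): print(k,round(cl*1e3,1),end=": "); row(p,R,155,s)
c=capture("scene"); crop(c,220,340,160,260,5,"pics/rel.png")
```

```text
[ 0.4944 -0.1928  0.0734] [-0.3028  0.3732 -1.3761] 0.39289457464088634
1 49.6: 0.000 0.004 -0.003 -0.002 0.001 -0.005 155;
5 42.5: 0.000 0.017 -0.005 -0.002 0.001 -0.005 155;
9 34.2: 0.000 0.030 -0.005 -0.002 0.001 -0.005 155;
12 27.3: 0.000 0.040 -0.004 -0.013 0.001 -0.005 155;
15 20.4: 0.000 0.050 -0.001 -0.081 0.001 -0.005 155;
18 13.4: 0.000 0.059 0.003 -0.150 0.001 -0.005 155;
20 8.7: 0.000 0.065 0.006 -0.195 0.002 -0.005 155;
21 6.3: 0.000 0.068 0.008 -0.218 0.002 -0.005 155;
22 4.0: 0.001 0.070 0.009 -0.241 0.002 -0.005 155;
23 1.7: 0.001 0.073 0.011 -0.263 0.002 -0.005 155;
```

View pics/rel.png

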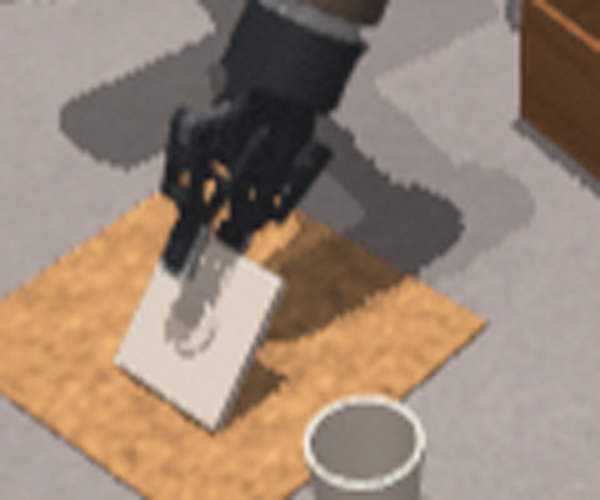

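The tile leans on the lower finger, upper finger clear. Ease the finger down and back.

{"api": "step_arm", "payload": {"moves": "0 0.004 -0.003 0 0 0 155;0 0.007 -0.004 0 0 0 155;0 0.01 -0.004 0 0 0 155;0 0.013 -0.005 0 0 0 155;0 0.017 -0.005 0 0 0 155;0 0.02 -0.005 0 0 0 155;0 0.023 -0.005 0 0 0 155;0 0.027 -0.005 0 0 0 155;0 0.03 -0.005 0 0 0 155;0 0.033 -0.005 0 0 0 155;0 0.037 -0.004 0 0 0 155;0 0.04 -0.004 -0.013 0 0 155"}}

```text
t: 14.1
tool_pos: [0.4887, -0.1594, 0.0501]
tool_rot: [[-0.985, -0.131, 0.111], [-0.171, 0.763, -0.624], [-0.003, -0.633, -0.774]]
force: [-0.4, 0.2, -1.2]
gripper_width: 0.392
gripper_force: 0.4
```

Run:
```python
from plan import *
print(s["tool_pos"],s["force"],s["gripper_width"]); w=.085*s["gripper_width"]
N=23
for k in range(13,N+1):
    f=k/N; al=np.radians(50+(5-50)*f); sv=.020*(1-f)+.001; b=np.radians(50+15*max(0,(f-.5)/.5))
    p,R,cl=slide(b,al,sv,P,w,.003); 
    print(k,round(cl*1e3,1),end=": "); row(p,R,155,s)
c=capture("scene"); crop(c,220,340,160,260,5,"pics/rel2.png")
```

```text
[ 0.4887 -0.1594  0.0501] [-0.429   0.2371 -1.2408] 0.3919654644868035
13 25.0: 0.000 0.003 0.001 -0.022 0.001 -0.004 155;
14 22.7: 0.000 0.006 0.002 -0.045 0.001 -0.004 155;
15 20.4: 0.000 0.009 0.003 -0.068 0.001 -0.004 155;
16 18.1: 0.000 0.012 0.004 -0.090 0.001 -0.004 155;
17 15.7: 0.000 0.015 0.005 -0.113 0.001 -0.004 155;
18 13.4: 0.000 0.018 0.007 -0.136 0.001 -0.004 155;
19 11.0: 0.000 0.021 0.008 -0.159 0.001 -0.004 155;
20 8.7: 0.000 0.024 0.010 -0.181 0.001 -0.004 155;
21 6.3: 0.000 0.027 0.012 -0.204 0.001 -0.004 155;
22 4.0: 0.000 0.029 0.014 -0.227 0.001 -0.004 155;
23 1.7: 0.000 0.031 0.016 -0.250 0.001 -0.003 155;
```

View pics/rel2.png

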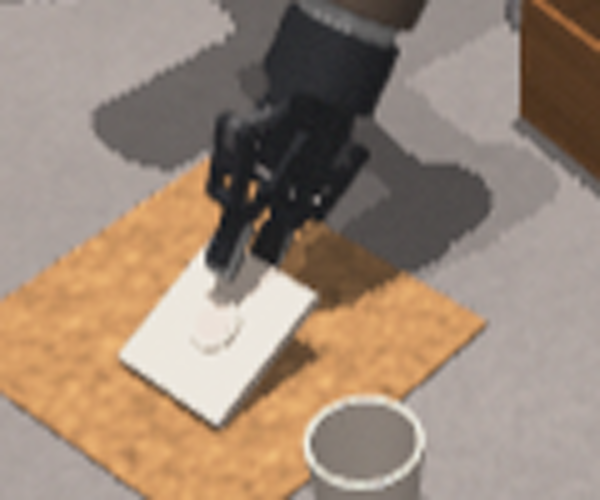

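The tile follows the finger; its lower edge has stayed put at crop (213,428). Continue.

{"api": "step_arm", "payload": {"moves": "0 0.003 0.001 -0.022 0 -0.004 155;0 0.006 0.003 -0.045 0 -0.004 155;0 0.009 0.004 -0.068 0 -0.004 155;0 0.012 0.006 -0.09 0 -0.004 155;0 0.015 0.007 -0.113 0 -0.004 155;0 0.018 0.009 -0.136 0 -0.004 155;0 0.021 0.01 -0.159 0 -0.004 155;0 0.024 0.012 -0.181 0 -0.004 155;0 0.026 0.013 -0.204 0 -0.004 155;0 0.027 0.014 -0.227 0 -0.004 155;0 0.028 0.015 -0.25 0 -0.004 155;0 0.028 0.015 -0.25 0 -0.004 155"}}

```text
t: 15.35
tool_pos: [0.487, -0.1479, 0.0213]
tool_rot: [[-0.985, -0.156, 0.075], [-0.174, 0.893, -0.416], [-0.002, -0.422, -0.906]]
force: [-0.6, 0.8, -1.5]
gripper_width: 0.397
gripper_force: 0.5
```

Run:
```python
from plan import *
print(s["tool_pos"],s["tool_rot"],s["force"],s["gripper_width"])
c=capture("scene"); crop(c,230,330,170,250,6,"pics/rel3.png")
print("back 1cm world:",s["tool_rot"].T@(-.01*u),"up:",s["tool_rot"].T@[0,0,.01])
```

```text
[ 0.487  -0.1479  0.0213] [[-0.9848 -0.1564  0.0754]
 [-0.1736  0.8929 -0.4155]
 [-0.0023 -0.4223 -0.9064]] [-0.5831  0.8485 -1.5208] 0.39724292917453197
back 1cm world: [ 0.      0.0091 -0.0042] up: [-0.     -0.0042 -0.0091]
```

View pics/rel3.png

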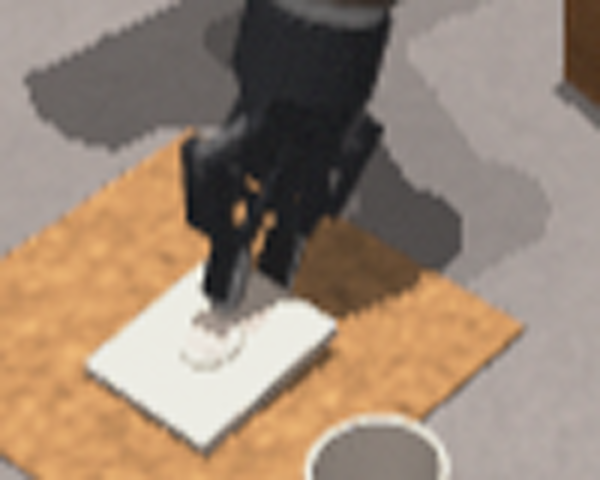

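The tile is nearly flat with the lower finger's tip just under its near edge. Lower the last few mm, then draw the finger straight back.

{"api": "step_arm", "payload": {"moves": "0 0.001 0.001 0 0 0 155;0 0.001 0.003 0 0 0 155;0 0.002 0.004 0 0 0 155;0 0.002 0.004 0 0 0 155"}}

```text
t: 15.8
tool_pos: [0.4867, -0.1477, 0.0165]
tool_rot: [[-0.985, -0.158, 0.075], [-0.174, 0.892, -0.416], [-0.001, -0.423, -0.906]]
force: [-0.9, 0.9, -0.0]
gripper_width: 0.393
gripper_force: 0.6
```

{"api": "step_arm", "payload": {"moves": "0 0.003 -0.001 0 0 0 155;0 0.005 -0.002 0 0 0 155;0 0.008 -0.003 0 0 0 155;0 0.011 -0.005 0 0 0 155;0 0.016 -0.007 0 0 0 155;0 0.021 -0.009 0 0 0 155"}}

```text
t: 16.4
tool_pos: [0.483, -0.1246, 0.0162]
tool_rot: [[-0.985, -0.157, 0.076], [-0.174, 0.892, -0.416], [-0.002, -0.423, -0.906]]
force: [-0.1, 0.3, 0.5]
gripper_width: 0.394
gripper_force: 0.0
```

Run:
```python
from plan import *
print(s["tool_pos"],s["force"])
c=capture("scene"); crop(c,230,330,170,250,6,"pics/rel4.png")
```

```text
[ 0.483  -0.1246  0.0162] [-0.1063  0.3259  0.5163]
```

View pics/rel4.png

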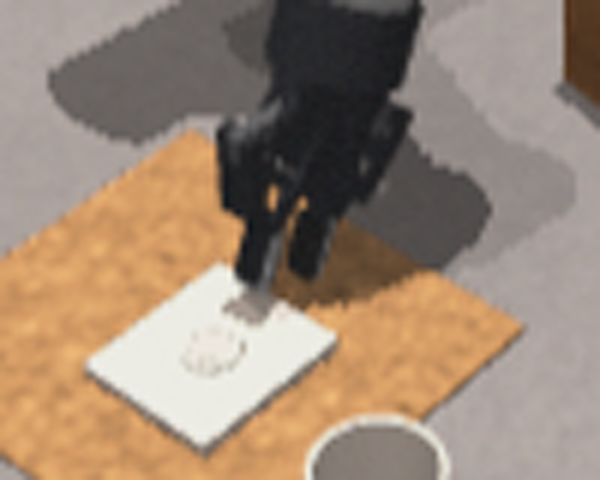

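That shows the tile flat, foot up, free of the fingers. Those are all my pictures (one over the allowance of ten, in fact); retreat upward.

{"api": "step_arm", "payload": {"moves": "0 -0.006 -0.018 0 0 0 155;0 -0.02 -0.046 0 0 0 155;0 -0.04 -0.09 0 0 0 155;0 -0.055 -0.13 0 0 0 155;0 -0.06 -0.15 0 0 0 155;0 -0.06 -0.15 0 0 0 155;0 -0.06 -0.15 0 0 0 155"}}

```text
t: 17.15
tool_pos: [0.4807, -0.116, 0.1773]
tool_rot: [[-0.985, -0.157, 0.076], [-0.175, 0.893, -0.416], [-0.002, -0.423, -0.906]]
force: [-0.5, -0.2, -0.1]
gripper_width: 0.389
gripper_force: 0.0
```

Run:
```python
from h import *
s=sense(); print(s["tool_pos"],s["force"],abs(s["qd"]).max())
c=capture("top"); hsv=cv2.cvtColor(c["img"],cv2.COLOR_RGB2HSV)
mk=np.zeros(hsv.shape[:2],np.uint8); cv2.fillConvexPoly(mk,proj(c,[[.34,-.09,.006],[.38,-.31,.006],[.62,-.265,.006],[.58,-.045,.006]]).astype(int),1)
t=((hsv[...,1]<60)&(hsv[...,2]>120)).astype(np.uint8)*mk
ct=max(cv2.findContours(t,cv2.RETR_EXTERNAL,cv2.CHAIN_APPROX_NONE)[0],key=cv2.contourArea)
print(cv2.minAreaRect((ray(c,ct.reshape(-1,2),.016)[:,:2]*1000).astype(np.float32)))
```

```text
[ 0.4807 -0.116   0.1773] [-0.4626 -0.2125 -0.1423] 0.029969689507259797
((502.10693359375, -181.71592712402344), (89.94102478027344, 99.01019287109375), 10.246708869934082)
```

```bash
python3 -c "
from cell import robot
print(robot.job_done())"
```

```text
the job is handed in; nothing more can be done
None
```

The job is handed in at about 17 s of the 58 s: the lid stands open, and the tile lies flat on the mat, glazed face down and foot up, about 2 cm from the middle. The easel was still in the case when last seen, and nothing else was moved. I viewed 11 pictures, one over the limit of 10.

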